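Add a sample board to the pile through the feed shelf

TASK

Add the sample board that lies on the feed shelf to the pile in the stacking bin beside it. First feel with the fingertips how high the top of the pile is; then press the shelf down until it stands just above that height, by a few millimetres, and slide the board across flat, never letting it tip or drop off the shelf, until it lies on the pile, clear of the shelf and home against the bin's end wall. Leave the other things on the desk where they are.

Things in the scene. Friction and masses are not known exactly. Their poses are not given: they have to be found in the camera images.
- board: rectangular wood-finish sample board, 140 mm (its x) by 100 mm (its y) by 16 mm thick, 0.1 to 0.21 kg; origin at the centre of its underside, z up. It starts on the shelf between two side fences 147 mm apart and 10 mm high, its x and y axes along those of the feeder.
- feeder: steel base of the feed shelf, fixed to the desk; origin on the desk under the middle of the board's starting place, z up. +y points along the shelf towards the bin; x runs across. The grey shelf above it reaches from y = -110 mm to y = +55 mm and from x = -80 to +80 mm; the fences stand along its sides from y = -50 to +55 mm.
- shelf (a joint): how far the shelf has been pressed down, in m: 0 is fully raised (always so at the start, its top 125 mm above the desk), at most 0.080. It moves straight down on two rods, needs about 5 to 7 N of push (more if moved fast) and stays where it is left; it does not spring back.
- shelf_press (a point): point on the top face of the shelf, on its bare tail behind the board (feeder x = 0, y = -85 mm): a clear place to press the shelf down, 35 mm behind the board's rear edge, and to start pushing the board from. It moves with the shelf.
- bin: stacking bin, fixed to the desk, axes along the feeder's (+y away from the shelf); origin on the desk under the middle of the pile of like boards in it. The pile covers 138 mm (x) by 98 mm (y) about the origin, is squared up and does not give or shift. Its top is level, 55 to 95 mm above the desk, different each time and not told. 7 to 15 mm part it from the shelf's edge.
- bin_end (a point): middle of the inner face of the bin's end wall (bin x = 0, y = +52 mm), at its top edge, 114 mm above the desk. A board home against this wall has its origin at bin y = +2 mm. The bin's side walls are 112 mm high and 148 mm apart, flared towards the shelf, open on top.
- mug: white mug, 80 mm across, 95 mm high, handle at its +y; bystander, origin at the centre of its underside
- jar: black jar, 84 mm across, 120 mm high; bystander, origin at the centre of its underside
- bottle: green drinking bottle, 68 mm across, 200 mm high; bystander, origin at the centre of its underside
- tissue_box: dark wooden tissue box, 135 x 205 x 85 mm high; bystander, origin at the centre of its underside
- tea_box: green box, 75 x 140 x 65 mm high; bystander, origin at the centre of its underside
- tape: yellow tape measure, 75 x 35 x 62 mm high, stands on the robot's side of the bin; bystander, origin at the centre of its underside
- stapler: black stapler, 38 x 140 (along its y) x 43 mm high, beyond the feed shelf; bystander, origin at the centre of its underside
Things that resemble listed ones, but are neither listed nor needed, are in the scene too. Leave any orange or purple look-alike of the feeder alone.

How it is judged:
By the outcome, as a careful person would: the job done as asked, in the order asked, and still so for the second after the job is handed in, with the robot touching nothing.
It also fails if it takes over 54 s, if anything falls off the work surface, if the arm or the gripper's body presses on something with over 40 N, if the wrist force passes 120 N, or if a joint passes its speed limit or range.

ROBOT

A 7-joint arm with a two-finger parallel gripper is mounted at the origin on the work surface. World frame = base frame: x ahead of the robot, y to its left, z up, the work surface at z = 0. Lengths are in m, angles in degrees, forces in N, time in s.
With the tool pointing down it reaches from about 0.35 to 0.775 m from the base axis. Payload 3.1 kg.
Tool frame: the origin (TCP) lies between the finger pads; the fingertips stand 11 mm ahead of it and the grasp point (between the pads) lies 8 mm behind it; z points along the fingers, y is the line along which they close (so a half turn about z gives the same grasp; the last joint's range is limited). The gripper opens to 85 mm and grips with 20 to 120 N. Pads are 22 mm wide; open, the fingers measure 114 mm over their backs; the gripper's body (76 mm by 85 mm) begins 54 mm behind the grasp point. The pads swing forward as they close: fully open they stand 13 mm farther back than shut.
Start: joints at [-69.54, 17.813, 0.802, 86.603, -0.252, 75.585, -1.558], TCP at [0.214, 0.507, 0.242] pointing down, gripper open.
Joint ranges: [-154.91, 154.91], [-16.99, 109.72], [-72.82, 74.43], [7.12, 147.25], [-82.49, 262.49], [11.32, 116.49], [-174.64, 174.64]. Speed limits (degrees/s): [159.86, 159.86, 180, 180, 180, 180, 180].

INTERFACE

Orientations are given as a 3x3 rotation matrix whose columns are the frame's x, y, z axes.
In Python, from plant import env, eyes gives the robot as it stands. The module is installed in compiled form; this text tells all that it offers. Calls block until the motion is done:
- env.move_to(position, orientation): joint-space move of the TCP to a pose.
- env.move_linear(position, vel=0.15, rotation=None, max_force=None): straight line of the TCP; rotation=None keeps the orientation; vel is the mean speed in m/s. With max_force (N) it stops when the force on the tool has changed by that much, and returns True; else False.
- env.goto_joints(angles): joint-space move.
- env.set_gripper(opening): finger opening in m; the grip force is fixed at half the most; returns when the fingers have stopped.
- env.hold(seconds).
- env.solve_ik(position, orientation): joint angles nearest the present ones, or None.
- env.state(): the state.
- eyes.grab_frame(name): name is "side" or "top" or "wrist"; returns the picture (400x640x3 uint8, red, green, blue); there is no depth.
- eyes.get_calibration(name): a dict with "fx", "fy", "cx", "cy" (pixels), "xyz" and "attitude" of the camera in the world; the wrist camera has in their place "T_tool_cam" (4x4, takes a point from camera to tool coordinates, whose origin is the TCP and whose axes are the flange's). Camera axes: x right, y down, z forward; pixel columns grow to the right and rows downward; lengths in m; the calibration is good to about 2 mm. The wrist camera is an equidistant fisheye: a pixel r from the principal point sees the ray r / f radians off the axis. A picture is of the moment at which its call begins: read the wrist's pose just before it. get_calibration takes no time and is no camera call.
A pose or a line that the arm cannot do raises env.PlanningError and nothing moves.
- env.close_job(): hands the job in; it is judged then, once.
The state is a dict: "time_s": time; "joint_pos": joint angles; "joint_vel": joint speeds; "tau": joint torques, N m; "tool_pos": TCP position; "ee_rot": TCP orientation; "contact_force": force on the tool from outside, world axes, zero at the start; "wrist_torque": the same for the moment, N m; "width": finger opening in m; "gripper_force": force on a finger pad.
Only numpy, scipy, OpenCV 4.12 (cv2) and the standard library are available. Lean on these libraries where they do the work, as an engineer would, in place of code of your own. Each camera call takes 0.05 s, during which the arm holds its last target. There are 200 camera calls.

## Working session

There is one attempt and no reset: what is moved stays moved. The work goes in short steps, each a Python script; the robot and the scene stay as the last script left them, time stands still between calls to the robot, and variables do not carry over. Pictures are saved under pics/ and viewed, at most 10 in all, crops included, and the job is handed in when it is done.

```bash
mkdir -p pics; python3 - <<'E'
from plant import env, eyes
import cv2,numpy as np
for n in ("top","side"):
    f=eyes.grab_frame(n); cv2.imwrite(f"pics/{n}0.png",f[:,:,::-1]); c=eyes.get_calibration(n); print(n,{k:np.round(v,4).tolist() for k,v in c.items()})
c=eyes.get_calibration("wrist");print(c)
s=env.state();print(s["time_s"],s["tool_pos"],s["ee_rot"],s["width"],s["contact_force"])
E
```

```text
top {'fx': 509.3771, 'fy': 509.3771, 'cx': 320.5302, 'cy': 192.2062, 'xyz': [0.1558, -0.007, 1.5097], 'attitude': [[-0.0624, -0.9775, 0.2013], [-0.998, 0.0624, -0.0062], [-0.0065, -0.2013, -0.9795]]}
side {'fx': 423.1897, 'fy': 423.1897, 'cx': 321.4094, 'cy': 203.3828, 'xyz': [0.3703, -0.815, 1.1697], 'attitude': [[0.9923, -0.1083, 0.0604], [-0.123, -0.7971, 0.5912], [-0.0159, -0.5941, -0.8042]]}
{'fx': 309.70691628693146, 'fy': 309.70691628693146, 'cx': 319.9839531839339, 'cy': 198.57377934704687, 'T_tool_cam': array([[-8.24711043e-04, -9.56094389e-01, -2.93057742e-01,
         7.54216471e-02],
       [ 9.99998922e-01, -1.14446448e-03,  9.19634169e-04,
         9.43620713e-04],
       [-1.21465124e-03, -2.93056668e-01,  9.56094302e-01,
        -1.30178145e-01],
       [ 0.00000000e+00,  0.00000000e+00,  0.00000000e+00,
         1.00000000e+00]])}
0.1 [0.21331563 0.50627045 0.24130765] [[-9.21540977e-01  3.88280384e-01 -7.55150783e-04]
 [ 3.88281110e-01  9.21538813e-01 -1.99871166e-03]
 [-8.01597754e-05 -2.13510548e-03 -9.99997717e-01]] 0.08568628225403084 [ 1.06788119 -0.27301852  0.43683634]
```

View pics/top0.png

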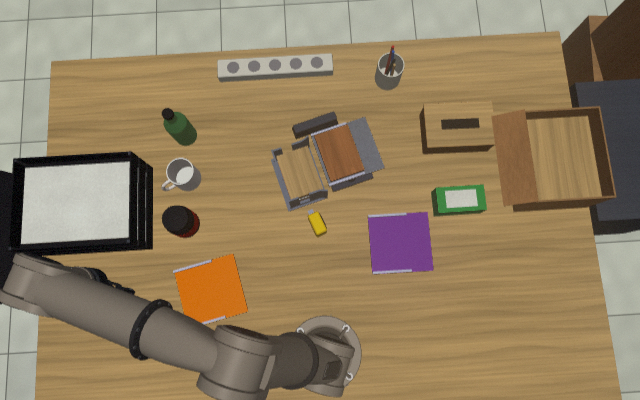

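View pics/side0.png

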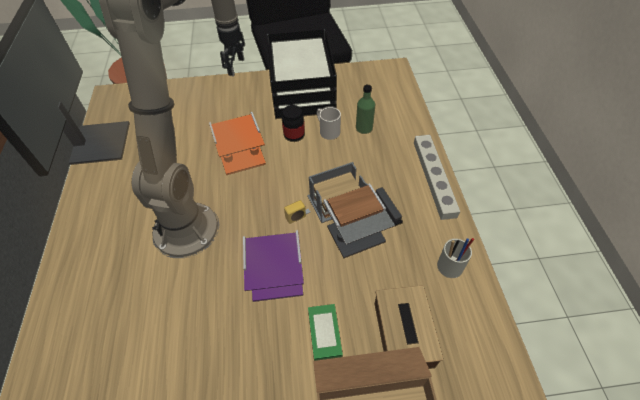

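Top view: the brown board is on the grey shelf at about (340,153), with the bin at about (300,175). The tape is at (317,223) and the stapler at (315,125). Next I'll segment the board in both views.

```bash
cat > h.py <<'E'
import cv2,numpy as np
from plant import env,eyes
def ray(n,uv,z):
    c=eyes.get_calibration(n);u,v=uv
    d=np.array(c["attitude"])@np.array([(u-c["cx"])/c["fx"],(v-c["cy"])/c["fy"],1]);o=np.array(c["xyz"])
    return o+d*(z-o[2])/d[2]
def proj(n,p):
    c=eyes.get_calibration(n);q=np.array(c["attitude"]).T@(np.array(p)-c["xyz"])
    return np.array([c["fx"]*q[0]/q[2]+c["cx"],c["fy"]*q[1]/q[2]+c["cy"]])
E
python3 - <<'E'
from h import *
for n,(x0,y0,x1,y1) in (("top",(260,100,400,220)),("side",(290,150,420,260))):
    im=cv2.imread(f"pics/{n}0.png"); hsv=cv2.cvtColor(im,cv2.COLOR_BGR2HSV)
    m=cv2.inRange(hsv,(3,90,50),(14,255,190)); k=np.zeros_like(m);k[y0:y1,x0:x1]=m[y0:y1,x0:x1]
    k=cv2.morphologyEx(k,cv2.MORPH_OPEN,np.ones((3,3)))
    c=max(cv2.findContours(k,0,1)[0],key=cv2.contourArea);q=cv2.approxPolyDP(c,4,True)[:,0]
    r=cv2.boxPoints(cv2.minAreaRect(c)); P=np.array([ray(n,p,.141)[:2] for p in r])
    print(n,cv2.contourArea(c),q.tolist(),r.round(1).tolist(),P.round(4).tolist(),P.mean(0),np.linalg.norm(np.diff(P,axis=0),axis=1))
    Q=np.array([ray(n,p,.141)[:2] for p in q]);print(Q.round(3).tolist())
    cr=im[y0:y1,x0:x1].copy(); mm=k[y0:y1,x0:x1]
    cr=cv2.resize(cr,None,fx=5,fy=5,interpolation=2)
    cv2.imwrite(f"pics/{n}crop.png",cr)
E
```

```text
top 1665.5 [[347, 125], [315, 135], [330, 180], [363, 170]] [[313.6000061035156, 135.1999969482422], [347.5, 123.0999984741211], [364.1000061035156, 169.60000610351562], [330.20001220703125, 181.6999969482422]] [[0.6014, -0.0066], [0.6308, -0.104], [0.493, -0.1399], [0.4648, -0.0443]] [ 0.54750359 -0.07369751] [0.10170126 0.14233955 0.09974213]
[[0.625, -0.102], [0.602, -0.01], [0.47, -0.044], [0.492, -0.137]]
side 1255.5 [[368, 186], [328, 199], [341, 225], [382, 210]] [[327.0, 199.39999389648438], [372.79998779296875, 182.6999969482422], [382.8999938964844, 210.60000610351562], [337.20001220703125, 227.1999969482422]] [[0.4664, -0.0459], [0.6167, -0.0006], [0.6257, -0.1098], [0.4822, -0.1502]] [ 0.54776284 -0.07662186] [0.15704105 0.10957167 0.14907779]
[[0.599, -0.012], [0.469, -0.045], [0.494, -0.144], [0.623, -0.107]]
```

View pics/topcrop.png

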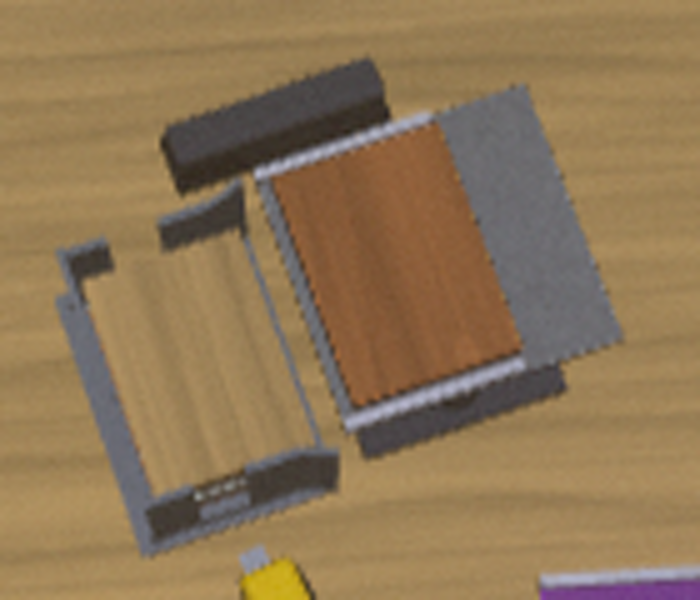

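View pics/sidecrop.png

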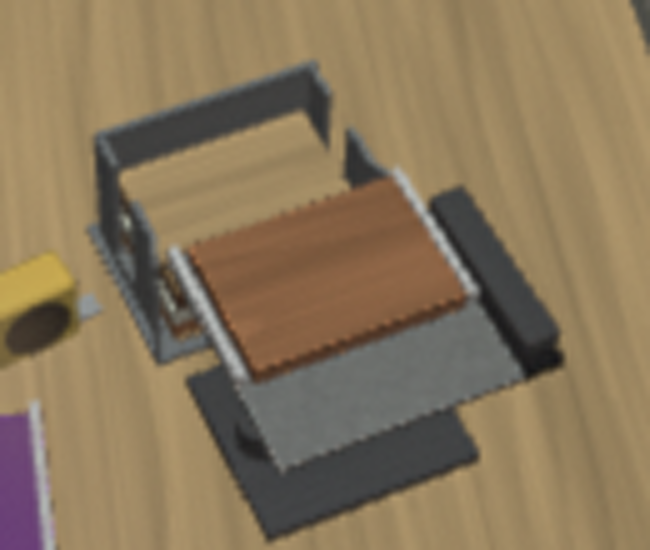

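Crops: the board and shelf are clear, with tail corners at crop (525,87) and (622,340). The bin is up-left and the stapler lies alongside the far fence. I'll fit the feeder frame from these corners, check it in both views, and go to a hover over the pile.

```bash
python3 - <<'E'
from h import *
off=np.array([260,100])
A=[]  # (feeder xy, world xy)
def add(f,n,uv,z): A.append((f,ray(n,uv,z)[:2]))
T=lambda x,y: off+np.array([x,y])/5-.4
S=lambda x,y: np.array([290,150])+np.array([x,y])/5-.4
add((.08,-.11),"top",T(526,86),.125);add((-.08,-.11),"top",T(623,341),.125)
add((.07,-.05),"top",T(440,125),.141);add((-.07,-.05),"top",T(524,352),.141)
add((.07,.05),"top",T(272,180),.141);add((-.07,.05),"top",T(350,408),.141)
nt=len(A)
add((.08,-.11),"side",S(523,377),.125);add((-.08,-.11),"side",S(285,470),.125)
add((.07,.05),"side",S(395,178),.141);add((-.07,.05),"side",S(190,250),.141)
add((.07,-.05),"side",S(470,293),.141);add((-.07,-.05),"side",S(255,378),.141)
for B in (A[:nt],A[nt:],A):
    F=np.array([b[0] for b in B]);W=np.array([b[1] for b in B])
    f0,w0=F.mean(0),W.mean(0);U,s,V=np.linalg.svd((W-w0).T@(F-f0));R=U@V
    o=w0-R@f0;print(o.round(4),np.degrees(np.arctan2(R[1,0],R[0,0])),"res mm",(1000*(W-(F@R.T+o))).round(1).tolist())
yaw=np.arctan2(R[1,0],R[0,0]);np.save("f.npy",[*o,yaw])
x=np.array([*R[:,0],0]);y=np.array([*R[:,1],0])
for s in (1,-1):
    Rt=np.c_[s*y,s*x,[0,0,-1]]
    for d,z in ((.115,.2),(.115,.06),(-.085,.1),(-.085,.2),(.06,.06)): print(s,d,z,np.round(env.solve_ik(np.array([*(o+R[:,1]*d),z]),Rt),0))
E
```

```text
[ 0.5462 -0.0728] 15.26086405124511 res mm [[-0.3, 1.9], [0.6, 1.8], [-0.6, -1.4], [0.0, -1.3], [-0.5, -1.4], [0.8, 0.4]]
[ 0.5475 -0.074 ] 16.306569785226596 res mm [[-3.5, 2.6], [1.0, 3.2], [1.2, -2.3], [1.7, -1.4], [0.8, 0.8], [-1.2, -2.9]]
[ 0.5469 -0.0734] 15.781640743652558 res mm [[-1.7, 1.6], [-1.2, 2.9], [-1.5, -1.5], [-1.2, -0.2], [-0.5, -1.3], [0.4, 1.7], [-2.1, 3.0], [2.8, 2.1], [1.2, -2.4], [2.0, -2.8], [1.7, 0.9], [0.0, -4.0]]
1 0.115 0.2 [-35.  18.  37.  97. -11.  69.  20.]
1 0.115 0.06 [-31.  27.  33. 106. -18.  52.  26.]
1 -0.085 0.1 [-21.  38.  53.  93. -32.  66.  55.]
1 -0.085 0.2 [-22.  32.  56.  85. -27.  77.  51.]
1 0.06 0.06 [-27.  29.  36. 104. -21.  53.  34.]
-1 0.115 0.2 [ -53.   25.   65.   97.  -24.   73. -148.]
-1 0.115 0.06 [ -51.   39.   64.  107.  -41.   61. -134.]
-1 -0.085 0.1 [ -26.   44.   64.   93.  -41.   71. -118.]
-1 -0.085 0.2 [ -26.   36.   64.   85.  -33.   79. -124.]
-1 0.06 0.06 [ -44.   41.   64.  105.  -42.   62. -128.]
```

```bash
cat >> h.py <<'E'
try:
    ox,oy,yaw=np.load("f.npy")
    X=np.array([np.cos(yaw),np.sin(yaw),0]);Y=np.array([-X[1],X[0],0]);O=np.array([ox,oy,0])
    R=np.c_[Y,X,[0,0,-1]]
    P=lambda x,y,z:O+x*X+y*Y+np.array([0,0,z])
except OSError: pass
def rep(t=""):
    s=env.state();q=s["tool_pos"]-O
    print(t,"t%.2f"%s["time_s"],"feeder mm",np.round([q@X*1e3,q@Y*1e3,q[2]*1e3],1),"F",np.round([s["contact_force"]@X,s["contact_force"]@Y,s["contact_force"][2]],1),"w%.4f"%s["width"]);return s
E
python3 - <<'E'
from h import *
env.move_to(P(0,.115,.21),R); rep("hover")
env.set_gripper(.06); s=rep("grip")
f=eyes.grab_frame("wrist");cv2.imwrite("pics/w1.png",f[:,:,::-1]);np.savez("w1.npz",p=s["tool_pos"],R=s["ee_rot"])
E
```

```text
hover t2.12 feeder mm [  0.6 117.1 209.8] F [-0.1 -0.  -0.7] w0.0853
grip t2.49 feeder mm [1.000e-01 1.153e+02 2.100e+02] F [-0.8 -0.3  0.5] w0.0602
```

View pics/w1.png

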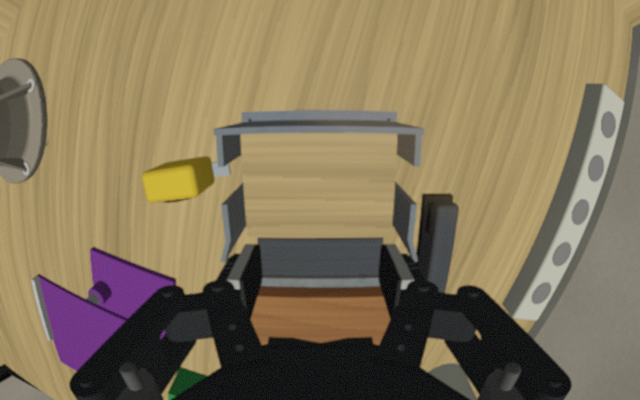

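Wrist view: the bin is centred between the fingers. The end wall's top edge runs from about (238,133) to (402,133), and the board's front edge from (252,288) to (391,287). The shelf lip is at row ~278. I'll check these against the feeder frame, then feel the pile.

```bash
cat >> h.py <<'E'
def wray(uv,z,p,Rt):
    c=eyes.get_calibration("wrist");T=c["T_tool_cam"];a=np.array([uv[0]-c["cx"],uv[1]-c["cy"]])/c["fx"];r=np.hypot(*a)
    d=Rt@(T[:3,:3]@np.array([*(a/r*np.sin(r)),np.cos(r)]));o=p+Rt@T[:3,3]
    q=o+d*(z-o[2])/d[2]-O;return np.round([q@X*1e3,q@Y*1e3],1)
E
python3 - <<'E'
from h import *
w=np.load("w1.npz")
for t,uv,z in (("endL",(240,133),.114),("endR",(401,133),.114),("shelfL",(252,278),.125),("shelfR",(388,277),.125),("boardL",(254,288),.141),("boardR",(389,287),.141),("pile far-L",(243,133),.08),("pile nearL",(248,238),.08),("pile nearR",(394,238),.08)):
    print(t,wray(uv,z,w["p"],w["R"]))
env.move_linear(P(0,.11,.15),vel=.15); rep()
env.hold(.15)
print(env.move_linear(P(0,.11,.045),vel=.03,max_force=3)); env.hold(.1); rep("touch")
E
```

```text
endL [-59.2 173.1]
endR [ 60.5 173.1]
shelfL [-55.7  57.2]
shelfR [56.1 58.1]
boardL [-50.9  58. ]
boardR [53.6 58.8]
pile far-L [-65.4 170.3]
pile nearL [-67.1  73.2]
pile nearR [69.7 73. ]
 t3.09 feeder mm [  0.3 109.8 150.4] F [ 0.1 -0.5  0.5] w0.0602
True
touch t5.47 feeder mm [1.00e-01 1.10e+02 8.19e+01] F [-0.6  0.9  5.1] w0.0602
```

```bash
python3 - <<'E'
from h import *
env.move_linear(P(0,.11,.20),vel=.2)
env.move_linear(P(0,-.083,.20),vel=.2)
env.move_linear(P(0,-.083,.145),vel=.12); env.hold(.15);rep()
print(env.move_linear(P(0,-.083,.12),vel=.02,max_force=2.5)); rep("stop");env.hold(.1); rep("shelf touch")
E
```

```text
t8.08 feeder mm [  0.7 -83.5 146.2] F [-0.6  0.4  0.6] w0.0598
True
stop t8.84 feeder mm [-1.000e-01 -8.290e+01  1.305e+02] F [ 0.5 -0.5  2.2] w0.0599
shelf touch t8.94 feeder mm [-1.000e-01 -8.290e+01  1.305e+02] F [ 0.6 -0.5  1.2] w0.0599
```

```bash
python3 - <<'E'
from h import *
env.move_linear(P(0,-.083,.092),vel=.025); env.hold(.15); rep("a")
env.move_linear(P(0,-.083,.0855),vel=.015); env.hold(.2); s=rep("b")
f=eyes.grab_frame("side");cv2.imwrite("pics/side2.png",cv2.resize(f[150:260,290:420,::-1],None,fx=5,fy=5,interpolation=2))
E
```

```text
a t10.78 feeder mm [ -0.  -82.9  92.7] F [-1.1  0.6  4.2] w0.0601
b t11.56 feeder mm [ -0. -83.  86.] F [-0.8  0.   6.3] w0.0599
```

View pics/side2.png

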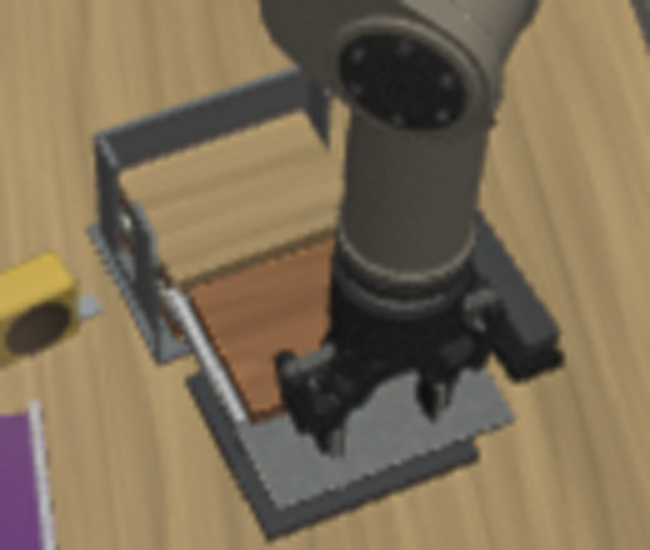

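Shelf top stands about 4.1 mm above the felt pile height. I'll trim it to about 3 mm, then lift slightly and slide the board across under force watch.

```bash
python3 - <<'E'
from h import *
env.move_linear(P(0,-.083,.0846),vel=.01); env.hold(.2); s=rep("press"); z=s["tool_pos"][2]+.005
env.move_linear(P(0,-.083,z),vel=.03); env.hold(.1); rep("lift")
print(env.move_linear(P(0,-.045,z),vel=.03,max_force=6)); rep("p1")
f=eyes.grab_frame("wrist");cv2.imwrite("pics/w2.png",f[:,:,::-1])
E
```

```text
press t12.06 feeder mm [ -0.  -83.   85.1] F [-0.8  0.1  4.8] w0.0599
lift t12.49 feeder mm [ -0.3 -82.7  89.6] F [ 0.2 -0.3 -0.5] w0.0599
False
p1 t13.91 feeder mm [ -0.1 -45.   90.1] F [-0.5 -0.1  0.5] w0.0602
```

View pics/w2.png

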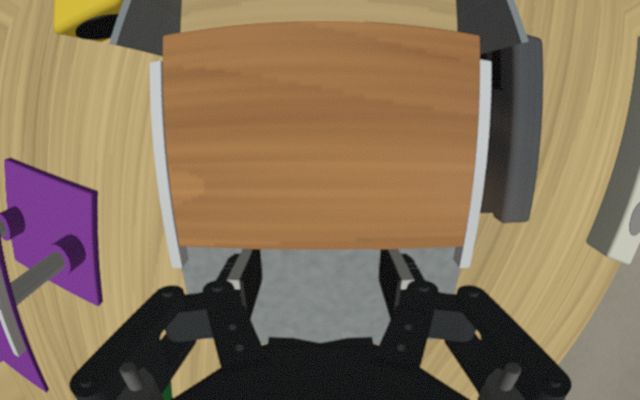

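The board's square between the fences: rear edge at row ~247 on both fingertips, front corners at (162,35) and (480,37) between the bin's flares. I'll continue the push until it meets the end wall.

```bash
python3 - <<'E'
from h import *
z=.0901
for y in (0,.035,.05): print(env.move_linear(P(0,y,z),vel=.03,max_force=6)); rep()
print(env.move_linear(P(0,.085,z),vel=.015,max_force=4)); s=rep("stop")
f=eyes.grab_frame("wrist");cv2.imwrite("pics/w3.png",f[:,:,::-1]);np.savez("w3.npz",p=s["tool_pos"],R=s["ee_rot"])
E
```

```text
False
 t15.61 feeder mm [ 0.1 -0.1 90.1] F [ 0.8 -0.4  0.7] w0.0601
False
 t16.93 feeder mm [ 0.  34.9 90.2] F [-0.6 -0.3  0.5] w0.0600
False
 t17.57 feeder mm [ 0.1 50.4 90.1] F [ 0.2  0.9 -0.2] w0.0600
True
stop t18.62 feeder mm [-0.1 60.  89.9] F [ 0.4 -0.4  0.7] w0.0598
```

View pics/w3.png

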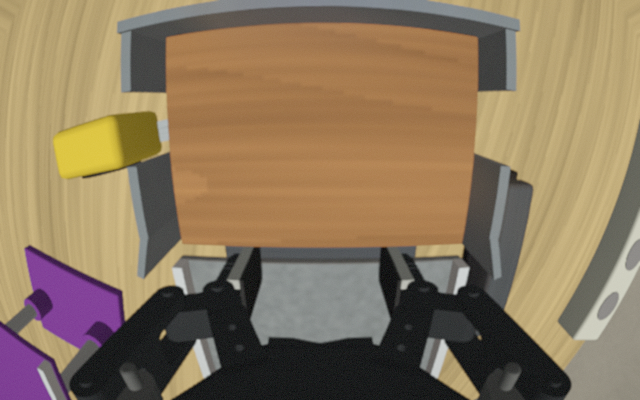

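The board is in the bin, clear of the shelf, and looks to be against the end wall. I'll nudge once more to confirm, back off, and check from above.

```bash
python3 - <<'E'
from h import *
env.hold(.15);print(env.move_linear(P(0,.075,.0901),vel=.012,max_force=7)); rep("nudge")
env.move_linear(P(0,.045,.0901),vel=.06);env.move_linear(P(0,.045,.21),vel=.15);env.move_linear(P(0,.115,.25),vel=.15);env.hold(.15);s=rep()
f=eyes.grab_frame("wrist");cv2.imwrite("pics/w4.png",f[:,:,::-1]);np.savez("w4.npz",p=s["tool_pos"],R=s["ee_rot"])
E
```

```text
True
nudge t19.38 feeder mm [-1.1 59.9 89.6] F [ 0.2 -0.6  1.2] w0.0598
 t21.55 feeder mm [ -0.7 113.5 249.3] F [-0.3  0.3 -0. ] w0.0603
```

View pics/w4.png

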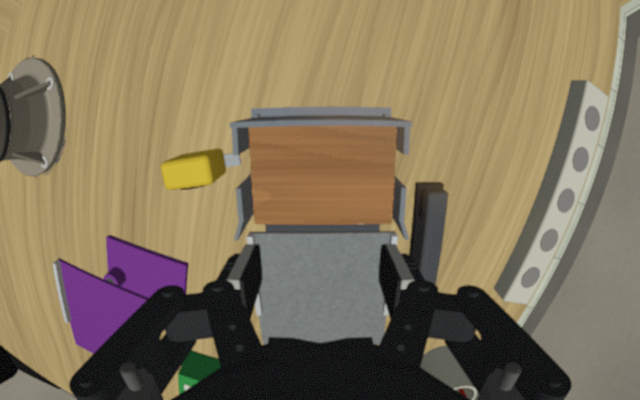

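The nudge stopped at the same place with 7 N, so the board is against the wall. It's square, with its rear edge at row ~224 and the shelf lip at row ~233. I'll check the numbers and hand in.

```bash
python3 - <<'E'
from h import *
w=np.load("w4.npz")
r=[wray(uv,z,w["p"],w["R"]) for uv,z in (((253,225),.0924),((394,223),.0924),((320,126),.114),((320,233),.0796))]
print("rear L,R, wall, shelf edge",r)
if all(50<r[2][1]-50<150 and r[i][1]-r[3][1]>5 and abs(r[2][1]-r[i][1]-100)<6 for i in (0,1)): print(env.close_job())
E
```

```text
rear L,R, wall, shelf edge [array([-69.9,  72.3]), array([73.4, 74.1]), array([ -1.2, 171.8]), array([-1.9, 58.2])]
the job is handed in; nothing more can be done
None
```

The board lies square on the pile, home against the bin's end wall and about 15 mm clear of the shelf; I felt the pile top at about 76 mm, pressed the shelf to about 3 mm above it, and handed the job in after roughly 22 s on the robot's clock.

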